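# Find the tight place of a bench slide and clamp it there

## Robot

A 7-joint arm with a two-finger parallel gripper is mounted at the origin on the work surface; the furniture and walls round the work are solid. World frame = base frame: x ahead of the robot, y to its left, z up, the work surface at z = 0. Lengths are in mm, angles in rad, forces in N, time in s.
With the tool pointing down it reaches from about 400 to 900 mm from the base axis. Payload 5.6 kg.
Tool frame: the origin (TCP) lies midway between the tips of the shut fingers; the grasp point (between the pads) lies 19 mm behind it; z points along the fingers, y is the line along which they close (so a half turn about z gives the same grasp; the last joint's range is limited). The gripper opens to 92 mm and grips with 3 to 60 N. Pads are 20 mm wide; open, the fingers measure 128 mm over their backs; the gripper's body (75 mm by 189 mm) begins 69 mm behind the grasp point.
Start: joints at [-1.156, 0.468, -0.012, 1.603, 0.006, 1.071, -0.056], TCP at [287.324, 583.056, 214.592] pointing down, gripper open.
Joint ranges: [-2.53, 2.53], [-0.31, 2.02], [-1.57, 1.55], [0.28, 2.44], [-1.29, 4.43], [0.15, 1.84], [-2.92, 2.92]. Speed limits (rad/s): [2.57, 2.57, 3.14, 3.14, 3.14, 3.14, 3.14].

## Interface

Orientations are given as a rotation vector (axis times angle).
In Python, from cell import robot, grip, kin, viewer gives the robot as it stands. Calls block until the motion is done:
- robot.movep(position, orientation): joint-space move of the TCP to a pose.
- robot.servo_line(position, feed=150, rotation=None): straight line of the TCP; rotation=None keeps the orientation; feed is the mean speed in mm/s.
- robot.goto_joints(angles): joint-space move.
- grip(opening, newtons=None): opening from 0.0 (shut) to 1.0 (fully open); newtons is the grip in N (None keeps the last); returns when the fingers have stopped.
- robot.hold(seconds).
- kin.ik(position, orientation): joint angles nearest the present ones, or None.
- robot.observe(): the state.
- viewer.read_camera(name): name is "side" or "top" or "wrist"; returns the picture (384x512x3 uint8, red, green, blue); there is no depth.
- viewer.camera_info(name): a dict with "camera_matrix" (3x3 intrinsics, pixels), "R" (3x3) and "t" (3): a world point X has camera coordinates R X + t. Camera axes: x right, y down, z forward; pixel columns grow to the right and rows downward; lengths in mm; the calibration is good to about 2 mm. A picture is of the moment at which its call begins: read the wrist's pose just before it. camera_info takes no time and is no camera call; for the wrist camera it gives the pose at the moment of the call.
A pose or a line that the arm cannot do raises robot.IKError and nothing moves.
- robot.job_done(): hands the job in; it is judged then, once.
Trained networks look in the newest picture that a camera, given by its name, has taken for a name from the list of things; names that differ only in an ending like _2 or _b are one class to them, and where a whole thing is asked for, a point or a joint stands for the part that bears it (a point fixed in the world has none). Each returns a list of dicts, best first, with "confidence" (0 to 1); they miss things now and then, are a little off and sometimes report something else, mostly with a low value. They report only what shows in the picture. A call takes as long as a camera call.
- viewer.silhouettes(name, camera): "mask" (384x512 bool, what is visible of it).
- viewer.pinpoint(name, camera): "at" ([x, y, z] in mm, in the coordinates of the camera as it stood for that picture, good to about 4 mm: a listed point, or the origin of a listed thing).
The state is a dict: "t": time; "joints": joint angles; "joint_velocities": joint speeds; "joint_torque": joint torques, N m; "tcp_pos": TCP position; "tcp_rot": TCP orientation; "contact_force": force on the tool from outside, world axes, zero at the start; "wrist_torque": the same for the moment, N m; "grip_width": opening from 0.0 (shut) to 1.0 (fully open); "grip_force": force on a finger pad.
Only numpy, scipy, OpenCV 4.12 (cv2) and the standard library are available. Lean on these libraries where they do the work, as an engineer would, in place of code of your own. Each camera call takes 0.05 s, during which the arm holds its last target. There are 200 camera calls.

## Task

The dovetail slide on the bench binds somewhere. Slowly, at a few centimetres a second, stroke its carriage all the way to the left rubber stop and then all the way to the right one, feeling how hard it drags and only nudging the stops, then bring it back to rest on the one place where it runs tightest (lighter rough places do not count) and press the clamp lever fully down there, so that the gib can be set at that place. Leave the small tools lying round the slide where they are.

Things in the scene. Friction and masses are not known exactly. Their poses are not given: they have to be found in the camera images.
- slide_base: Small steel dovetail slide bolted to the bench: dark foot plate 92 x 296 x 10 mm, bright bed, an aluminium end block (top 46 mm above the bench) at each end. Origin: centre of the underside, on the bench. Its y axis runs along the rail towards the left stop (to the robot's left within 0.3 rad), z up, x away from the robot. It cannot move.
- way: The two bright ground strips on the bed that the carriage runs on (origin and axes of slide_base). One unseen place, within 50 mm of mid travel, is worn tight: over 15 mm to either side of its middle the drag rises smoothly by 6 to 10 N. One or two lighter rough places, about 60 mm from it, add 3 to 4 N. Moving either way, the drag peaks 2 to 4 mm before the middle of a place.
- carriage: Grey saddle, 86 mm across and 70 mm along the rail, with a bright top plate 53 mm above the bench. Origin: centre of its underside, 29 mm above the bench; axes as slide_base. It slides along slide_base y only: 0 is mid travel, it meets the stops at +80 and -80 mm. Free drag 1.2 N plus 8 N per m/s; never faster than 0.2 m/s. Left on a tight place, it stays.
- handle (a point): Middle of the handle's black round grip (18 mm diameter, upright, from 65 to 98 mm above the bench), at carriage x = -18 mm, y = 0, 81 mm above the bench; take it from above. The clamp lever stands 45 mm behind it, so close the fingers on it along the rail.
- clamp_lever (a joint): Angle of the clamp lever, rad: 0 raised (open), 0.5 pressed right down (clamped, the carriage then holds about 25 N); it counts as clamped above 0.42. The cam stiffens on the way: pressed down 40 mm from the pivot it takes 4 N at first and about 7 N at the end, then meets a hard stop; the lever stays where it is left.
- lever_pivot (a point): Pivot of the clamp lever, at carriage x = +27 mm, y = -22 mm, 65 mm above the bench. The lever is a steel bar 10 mm wide and 6 mm thick that reaches from here towards the left stop (+y), slanting up at 0.5 rad when open and level when clamped.
- lever_ball (a point): Centre of the black ball (15 mm diameter) on the lever's end, 50 mm from the pivot; about 93 mm above the bench with the lever open, about 70 mm when clamped. It is pressed straight down from above.
- left_stop: Rubber bumper, 17 mm diameter, in the end block at the +y end of the rail, 37 mm above the bench. Springy: 5 N per mm. To be nudged by the carriage (2.5 N or more), never with more than 25 N. The position given is that of the slide's origin; the bumper's face lies 115 mm from there along +y.
- right_stop: The same bumper at the -y end of the rail; its face lies 115 mm from the slide's origin along -y.
- screwdriver: Screwdriver with a blue handle, 143 mm long, loose in front of the slide; leave it (20 mm at most). Origin on the bench under its middle.
- loupe: Folding loupe, 24 x 56 x 12 mm, loose in front of the slide; leave it. Origin on the bench under its middle.
- gum_block: Grey rubber abrasive block, 20 x 50 x 12 mm, loose behind the slide; leave it. Origin on the bench under its middle.
- brush: Small brass-wire brush, 150 mm long, 13 mm wide, loose behind the slide; leave it. Origin on the bench under its middle.

How it is judged (in metres and radians):
On the way, in this order (a step that is already met when the one before it is completed fails the run):
1. the carriage has been run to the left stop and pressed its bumper (contact force between carriage and left_stop above 2.5 N), for 0.05 s.
2. the carriage has then been run to the right stop and pressed its bumper (contact force between carriage and right_stop above 2.5 N), for 0.05 s.
3. the carriage has been brought to rest on the tightest place with the clamp still open (contact force between carriage and way above 6 N and linear speed of carriage below 0.01 m/s and value of joint clamp_lever below 0.2 rad), for 0.2 s.
At the end, for the whole second after the job is handed in: The carriage is at rest on the tightest place (the gib presses the way with more than 6.0 N there, which is so within about 8 mm of the middle of the tight place, and nowhere else) and the clamp lever is down (joint above 0.42 rad) (contact force between carriage and way above 6 N and value of joint clamp_lever above 0.42 rad and linear speed of carriage below 0.005 m/s); the robot touches nothing.
It fails at once if a stop is rammed: its bumper is pressed with more than 25 N (contact force between carriage and left_stop above 25 N or contact force between carriage and right_stop above 25 N).
It fails at once if the carriage is moved faster than 0.2 m/s (linear speed of carriage above 0.2 m/s).
It fails at once if a tool lying beside the slide is pushed more than 20 mm (distance of any of screwdriver, gum_block, loupe, brush from where it was at the start of the episode above 0.02 m).
It also fails if it takes over 72 s, if anything falls off the work surface, if the arm or the gripper's body presses on something with over 40 N, if the wrist force passes 120 N, or if a joint passes its speed limit or range.

## Working session

There is one attempt and no reset: what is moved stays moved. The work goes in short steps, each a Python script; the robot and the scene stay as the last script left them, time stands still between calls to the robot, and variables do not carry over. Pictures are saved under pics/ and viewed, at most 10 in all, crops included, and the job is handed in when it is done.

```bash
ls; mkdir -p pics; cat > h.py <<'E'
import numpy as np, cv2
from cell import robot, grip, kin, viewer
from scipy.spatial.transform import Rotation as Rn
def find(name, cam, n=3):
    ci=viewer.camera_info(cam); R=np.array(ci["R"]);t=np.array(ci["t"])
    return [(round(d["confidence"],2),(R.T@(np.array(d["at"])-t)).round(1)) for d in viewer.pinpoint(name,cam)[:n]]
def snap(cam,f):
    im=viewer.read_camera(cam); cv2.imwrite("pics/"+f,cv2.cvtColor(np.asarray(im),cv2.COLOR_RGB2BGR)); return im
E
python3 - <<'E'
from h import *
for c in ("top","side"):
    snap(c,c+"0.png")
    for n in ("slide_base","carriage","handle","lever_pivot","lever_ball","left_stop","right_stop"): print(c,n,find(n,c,2))
s=robot.observe(); print({k:np.round(v,3) for k,v in s.items()})
E
```

```text
pics
top slide_base [(0.91, array([ 522.1, -152.8,   -3.7]))]
top carriage [(0.78, array([ 523.6, -142.3,   27.4]))]
top handle [(0.61, array([ 503. , -135.1,   77.4])), (0.55, array([ 579.4, -223.6,   -5.9]))]
top lever_pivot [(0.79, array([ 541.5, -165.2,   63.7]))]
top lever_ball [(0.68, array([ 553.5, -126.5,   96.2])), (0.26, array([ 427.4, -205.7,   -3.1]))]
top left_stop []
top right_stop [(0.57, array([604.3, -82.2,   3.8]))]
side slide_base [(0.62, array([ 518.1, -156.1,   -0.8]))]
side carriage [(0.79, array([ 527.6, -148.6,   22.3])), (0.16, array([ 522.4, -151.8,   -0.7]))]
side handle [(0.85, array([ 508.9, -134.3,   80. ]))]
side lever_pivot [(0.85, array([ 544.7, -173.3,   64. ]))]
side lever_ball []
side left_stop []
side right_stop []
{'t': np.float64(0.8), 'joints': array([-1.156,  0.468, -0.012,  1.603,  0.006,  1.071, -0.056]), 'joint_velocities': array([-0.001,  0.   ,  0.   , -0.   , -0.001, -0.   , -0.001]), 'joint_torque': array([-0.0000e+00, -5.2036e+01, -1.2000e-02, -2.4404e+01, -5.7000e-02,
        1.1000e-02,  0.0000e+00]), 'tcp_pos': array([287.312, 583.054, 214.581]), 'tcp_rot': array([0.713, 3.06 , 0.   ]), 'contact_force': array([-0.16 , -0.225,  0.303]), 'wrist_torque': array([-0.01 ,  0.005, -0.003]), 'grip_force': np.float64(0.0), 'grip_width': np.float64(1.004)}
```

View pics/top0.png

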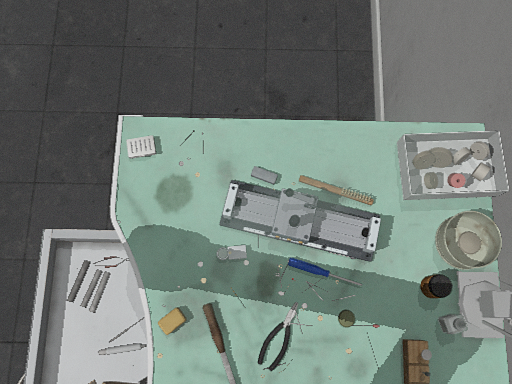

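```bash
python3 - <<'E'
from h import *
viewer.read_camera("top")
ci=viewer.camera_info("top"); K=np.array(ci["camera_matrix"]);R=np.array(ci["R"]);t=np.array(ci["t"])
def back(uv,z):
    d=R.T@np.linalg.inv(K)@np.array([*uv,1]); c=-R.T@t; return c+d*(z-c[2])/d[2]
for n,z in (("slide_base",10),("carriage",53)):
    for d in viewer.silhouettes(n,"top")[:1]:
        m=d["mask"].astype(np.uint8); r=cv2.minAreaRect(cv2.findNonZero(m)); b=cv2.boxPoints(r)
        print(n,d["confidence"],m.sum(),r,[back(p,z).round(1) for p in b])
print(K.round(1),R.round(2),(-R.T@t).round(0))
E
```

```text
slide_base 0.86 7528 ((301.2295837402344, 217.7709503173828), (157.04762268066406, 52.75379180908203), 13.339248657226562) [array([5.047e+02, 2.000e-01, 1.000e+01]), array([606.2, -19.6,  10. ]), array([ 540.1, -314.8,   10. ]), array([ 442., -288.,   10.])]
carriage 0.75 1946 ((294.5000305175781, 216.0), (39.775840759277344, 52.14515686035156), 14.03624439239502) [array([479.4, -94.4,  53. ]), array([ 573.7, -116.5,   53. ]), array([ 556.8, -187.6,   53. ]), array([ 463.4, -163.9,   53. ])]
[[480.3   0.  259.2]
 [  0.  480.3 187.7]
 [  0.    0.    1. ]] [[ 0.02 -1.    0.  ]
 [-0.97 -0.02 -0.23]
 [ 0.23  0.   -0.97]] [362. -76. 915.]
```

```bash
cat >> h.py <<'E'
def down(a): return np.pi*np.array([np.sin(a/2),np.cos(a/2),0])  # tool y at (sin a, cos a)
E
python3 - <<'E'
from h import *
for p in ([490,-140,260],):
    print(kin.ik(p,down(.22)))
    robot.movep(p,down(.22))
snap("wrist","w0.png")
for n in ("slide_base","carriage","handle","lever_pivot","lever_ball"): print(n,find(n,"wrist",2))
ci=viewer.camera_info("wrist"); K=np.array(ci["camera_matrix"]);R=np.array(ci["R"]);t=np.array(ci["t"])
print(K.round(1),R.round(2),(-R.T@t).round(0))
s=robot.observe(); print({k:np.round(v,3) for k,v in s.items()})
E
```

```text
[-0.39358903  0.19538126  0.69869     1.92675707 -0.14293663  1.0687817
  1.71559471]
slide_base [(0.83, array([ 519.6, -153.1,   -1.4]))]
carriage [(0.92, array([ 520.3, -141.9,   25.9])), (0.44, array([ 522. , -157.7,   -0.6]))]
handle [(0.61, array([ 506.1, -137. ,   80.5]))]
lever_pivot [(0.97, array([ 547.2, -169.1,   65.8]))]
lever_ball [(0.64, array([ 557. , -126. ,   91.8])), (0.19, array([ 504. , -135.8,   79.8]))]
[[282.5   0.  256.8]
 [  0.  282.5 189.8]
 [  0.    0.    1. ]] [[ 0.22  0.98 -0.  ]
 [ 0.94 -0.21  0.28]
 [ 0.28 -0.06 -0.96]] [ 411. -121.  430.]
{'t': np.float64(3.908), 'joints': array([-0.394,  0.196,  0.698,  1.927, -0.143,  1.069,  1.716]), 'joint_velocities': array([ 0.002, -0.001,  0.001, -0.   ,  0.002,  0.001, -0.   ]), 'joint_torque': array([ -0.039, -29.289,   3.276, -24.061,   0.031,   0.075,  -0.   ]), 'tcp_pos': array([ 490.073, -139.746,  259.929]), 'tcp_rot': array([-0.344, -3.123,  0.   ]), 'contact_force': array([-0.599, -0.049,  0.189]), 'wrist_torque': array([ 0.094, -0.002,  0.036]), 'grip_force': np.float64(0.0), 'grip_width': np.float64(0.996)}
```

View pics/w0.png

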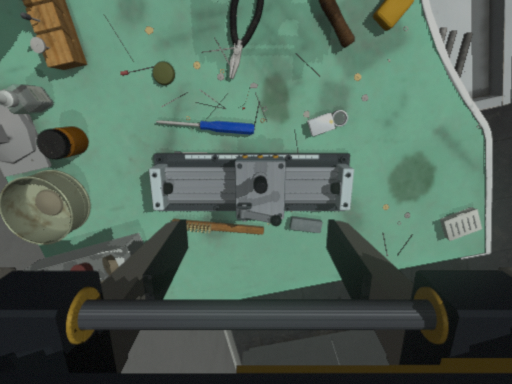

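```bash
cat >> h.py <<'E'
A=0.22; YA=np.array([np.sin(A),np.cos(A),0]); XA=np.array([np.cos(A),-np.sin(A),0])
def back(cam,uv,z):
    ci=viewer.camera_info(cam); K=np.array(ci["camera_matrix"]);R=np.array(ci["R"]);t=np.array(ci["t"])
    d=R.T@np.linalg.inv(K)@np.array([*uv,1]); c=-R.T@t; return c+d*(z-c[2])/d[2]
E
python3 - <<'E'
from h import *
h=back("wrist",(260.5,184.5),98); print(h, back("wrist",(152,155),10),back("wrist",(350,154),10))
if abs(h[0]-506)<7 and abs(h[1]+137)<7:
    p=(h[:2]+np.array([506,-136.5]))/2
    grip(0.5,5)
    robot.movep([*p,140],down(A)); 
    robot.servo_line([*p,66],feed=80)
    s0=robot.observe(); print(s0["t"],s0["tcp_pos"],s0["contact_force"])
    grip(0.0,5); robot.hold(.2); s=robot.observe(); print(s["contact_force"])
    grip(0.0,30); robot.hold(.3)
    s=robot.observe(); print({k:np.round(v,3) for k,v in s.items()})
    snap("wrist","w1.png")
E
```

```text
[ 501.54219713 -136.92549532   98.        ] [ 445.39379649 -289.75645355   10.        ] [508.47177034  -0.65437324  10.        ]
6.3417 [ 504.1333229  -136.89891164   66.35126783] [-0.27805888 -0.17631411 -0.06232918]
[-0.22900841 -0.34283427  2.48197375]
{'t': np.float64(7.592), 'joints': array([-0.249,  0.514,  0.564,  2.052, -0.426,  0.69 ,  1.942]), 'joint_velocities': array([-0.001, -0.   , -0.001, -0.001,  0.   , -0.001,  0.001]), 'joint_torque': array([-3.2800e-01, -3.9545e+01,  5.7540e+00, -1.5231e+01, -1.5000e-01,
       -1.1100e-01,  1.0000e-03]), 'tcp_pos': array([ 503.885, -136.807,   66.168]), 'tcp_rot': array([ 0.345,  3.122, -0.   ]), 'contact_force': array([ 0.223, -0.475,  5.21 ]), 'wrist_torque': array([-0.071,  0.227,  0.009]), 'grip_force': np.float64(30.001), 'grip_width': np.float64(0.184)}
```

View pics/w1.png

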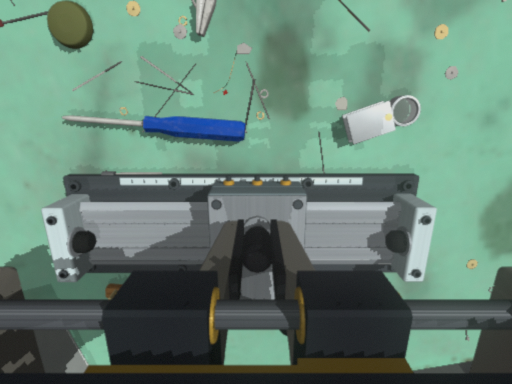

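```bash
cat >> h.py <<'E'
import json
A2=0.215; Y2=np.array([np.sin(A2),np.cos(A2),0]); X2=np.array([np.cos(A2),-np.sin(A2),0])
O=np.array([503.885,-136.807,66.2])-12*Y2   # TCP with carriage at s=0 (estimate)
def stroke(s_to, log, stop=True, step=2., feed=40.):
    o=robot.observe(); s=(o["tcp_pos"]-O)@Y2; d=np.sign(s_to-s); f0=log.get("f0")
    lat=(o["tcp_pos"]-O)@X2
    while (s_to-s)*d>1e-6:
        near=stop and d*s>70
        s=s+d*min(1. if near else step, abs(s_to-s))
        robot.servo_line(O+s*Y2, feed=20 if near else feed)
        o=robot.observe(); f=o["contact_force"]-f0; fy=-d*(f@Y2); x=o["tcp_pos"]-O
        log["d"].append([o["t"],s,x@Y2,d,fy,f@X2,f[2],o["grip_width"]])
        if near and fy>9: return "stop"
        if fy>16 or abs(f@X2)>15: return "abort"
    return "end"
E
python3 - <<'E'
from h import *
log={"f0":robot.observe()["contact_force"],"d":[]}
print(stroke(90,log))
log["f0"]=list(log["f0"]); json.dump(log,open("l1.json","w"))
np.set_printoptions(suppress=True,linewidth=120); print(np.array(log["d"]).round(2)); print(robot.observe()["contact_force"])
E
```

```text
stop
[[ 7.89 14.01 14.19  1.   -0.22 -0.05 -0.96  0.18]
 [ 8.14 16.01 16.35  1.   -0.03 -0.83 -1.19  0.19]
 [ 8.39 18.01 18.23  1.   -0.99  0.64 -1.11  0.18]
 [ 8.64 20.01 19.87  1.    1.1   0.39 -2.34  0.19]
 [ 8.89 22.01 21.73  1.    3.81  1.38 -1.54  0.19]
 [ 9.14 24.01 23.61  1.    4.55  0.68 -2.34  0.18]
 [ 9.39 26.01 25.53  1.    3.8   1.12 -2.09  0.19]
 [ 9.64 28.01 27.47  1.    5.07  0.5  -2.57  0.19]
 [ 9.89 30.01 29.25  1.    4.78  0.62 -2.24  0.18]
 [10.14 32.01 31.21  1.    5.05  0.3  -1.81  0.18]
 [10.39 34.01 33.27  1.    5.02  1.13 -1.92  0.19]
 [10.64 36.01 35.44  1.    5.25  0.24 -1.46  0.19]
 [10.89 38.01 37.65  1.    4.54  1.07 -2.26  0.19]
 [11.14 40.01 40.26  1.    2.8   1.81 -2.85  0.19]
 [11.39 42.01 42.68  1.    1.47  1.37 -2.48  0.18]
 [11.64 44.01 44.85  1.    0.77  1.76 -2.59  0.18]
 [11.89 46.01 46.79  1.    0.09  3.06 -2.68  0.19]
 [12.14 48.01 48.56  1.   -0.25  1.91 -3.06  0.19]
 [12.39 50.01 50.55  1.   -0.85  3.24 -3.22  0.19]
 [12.64 52.01 52.38  1.   -1.59  3.79 -3.37  0.19]
 [12.89 54.01 54.33  1.    0.44  3.22 -3.55  0.18]
 [13.14 56.01 56.27  1. 
[... 541 characters left out ...]
.89 74.01 73.98  1.   -0.79  5.69 -5.59  0.19]
 [16.14 75.01 74.99  1.    0.28  7.44 -5.09  0.19]
 [16.39 76.01 75.97  1.    0.23  6.13 -5.24  0.19]
 [16.64 77.01 77.02  1.    0.22  6.21 -5.45  0.19]
 [16.89 78.01 77.97  1.   -0.05  6.4  -6.17  0.18]
 [17.14 79.01 78.97  1.   -0.12  5.95 -5.79  0.19]
 [17.39 80.01 79.47  1.    0.44  5.96 -5.07  0.19]
 [17.64 81.01 79.86  1.    2.59  5.77 -5.46  0.19]
 [17.89 82.01 80.24  1.    4.95  5.77 -5.4   0.18]
 [18.14 83.01 80.57  1.    4.88  7.61 -5.28  0.18]
 [18.39 84.01 80.94  1.    5.96  5.59 -4.83  0.19]
 [18.64 85.01 81.27  1.    8.01  6.67 -5.09  0.19]
 [18.89 86.01 81.6   1.    9.14  7.2  -4.42  0.18]]
[  4.1102837  -10.9016159    0.55411433]
```

```bash
cat >> h.py <<'E'
def path(targets, log, d, stop=False, feed=40.):
    lat=log.get("lat",0.)
    for s in targets:
        robot.servo_line(O+s*Y2+lat*X2, feed=feed)
        o=robot.observe(); f=o["contact_force"]-np.array(log["f0"]); fy=-d*(f@Y2); x=o["tcp_pos"]-O
        log["d"].append([o["t"],s,x@Y2,d,fy,f@X2,lat,f[2]])
        lat+=0.1*f@X2; log["lat"]=lat
        if stop and abs(s)>76 and fy>8: return "stop"
        if fy>17 or abs(f@X2)>15: return "abort"
    return "end"
E
python3 - <<'E'
from h import *
log=json.load(open("l1.json")); log["f0"][2]=0; log["d"]=[]
T=[78,60,48]+list(np.arange(45.5,-63,-2.5))+[-66,-70,-74,-77]+list(np.arange(-78.5,-92,-1.5))
print(path(T,log,-1,True))
json.dump(log,open("l2.json","w"))
np.set_printoptions(suppress=True,linewidth=120); print(np.array(log["d"])[:,:7].round(2))
E
```

```text
stop
[[ 19.24  78.    77.47  -1.     0.21   6.18   0.  ]
 [ 19.84  60.    59.16  -1.    -0.91   1.69   0.62]
 [ 20.29  48.    47.87  -1.     0.22   0.12   0.79]
 [ 20.54  45.5   46.28  -1.     2.    -0.63   0.8 ]
 [ 20.79  43.    44.37  -1.     4.53  -0.42   0.74]
 [ 21.04  40.5   42.36  -1.     4.51   0.31   0.69]
 [ 21.29  38.    40.24  -1.     5.26   1.05   0.72]
 [ 21.54  35.5   37.95  -1.     5.27   0.22   0.83]
 [ 21.79  33.    35.49  -1.     5.98  -0.19   0.85]
 [ 22.04  30.5   32.8   -1.     4.34  -0.33   0.83]
 [ 22.29  28.    29.96  -1.     4.39  -0.22   0.8 ]
 [ 22.54  25.5   27.1   -1.     3.14   0.83   0.78]
 [ 22.79  23.    24.06  -1.     2.43   0.4    0.86]
 [ 23.04  20.5   21.15  -1.     2.57  -0.49   0.9 ]
 [ 23.29  18.    18.48  -1.     1.9   -0.65   0.85]
 [ 23.54  15.5   15.72  -1.     1.38  -0.01   0.79]
 [ 23.79  13.    13.18  -1.     1.02  -0.44   0.79]
 [ 24.04  10.5   10.64  -1.    -0.11   0.21   0.74]
 [ 24.29   8.     8.16  -1.     0.6   -0.68   0.76]
 [ 24.54   5.5    5.64  -1.     0.35  -0.01   0.69]
 [ 24.79   3.     3.15  -1.     1.25   0.06   0.69]
 [ 
[... 1221 characters left out ...]
    0.71   0.82   0.41]
 [ 31.04 -59.5  -59.3   -1.     0.39   0.34   0.49]
 [ 31.29 -62.   -61.81  -1.     0.4    0.11   0.52]
 [ 31.54 -66.   -66.03  -1.    -0.02   0.12   0.54]
 [ 31.79 -70.   -70.09  -1.    -0.26  -1.16   0.55]
 [ 32.04 -74.   -74.08  -1.     0.47  -0.25   0.43]
 [ 32.29 -77.   -76.94  -1.     0.1   -0.5    0.41]
 [ 32.54 -78.5  -78.18  -1.     0.93  -0.2    0.36]
 [ 32.79 -80.   -79.59  -1.     1.25   0.49   0.34]
 [ 33.04 -81.5  -81.06  -1.     1.59   0.2    0.39]
 [ 33.29 -83.   -82.07  -1.     2.74  -0.9    0.41]
 [ 33.54 -84.5  -82.62  -1.     4.83   0.05   0.32]
 [ 33.79 -86.   -83.13  -1.     6.79   0.32   0.32]
 [ 34.04 -87.5  -83.62  -1.     9.75  -1.12   0.35]]
```

```bash
python3 - <<'E'
from h import *
log=json.load(open("l2.json")); log["d"]=[]
print(path([-70,12]+list(np.arange(14.5,50,2.5)),log,1))
json.dump(log,open("l3.json","w"))
d=np.array(log["d"]); np.set_printoptions(suppress=True,linewidth=120); print(d[:,:7].round(2),(d[:,1]-d[:,2]).round(2))
E
```

```text
end
[[ 34.63 -70.   -69.04   1.    -2.34   0.29   0.24]
 [ 36.83  12.    12.87   1.     0.18   0.69   0.27]
 [ 37.08  14.5   15.63   1.    -1.12   0.86   0.34]
 [ 37.33  17.    18.13   1.    -0.01   0.58   0.43]
 [ 37.58  19.5   20.22   1.     0.23  -0.06   0.48]
 [ 37.83  22.    22.21   1.     2.32  -0.29   0.48]
 [ 38.08  24.5   24.22   1.     1.81  -0.37   0.45]
 [ 38.33  27.    26.34   1.     2.68  -0.29   0.41]
 [ 38.58  29.5   28.49   1.     3.7   -0.5    0.38]
 [ 38.83  32.    30.9    1.     4.46   0.87   0.33]
 [ 39.08  34.5   33.47   1.     4.48   0.05   0.42]
 [ 39.33  37.    36.23   1.     3.19  -0.5    0.43]
 [ 39.58  39.5   39.12   1.     1.86   0.1    0.38]
 [ 39.83  42.    42.06   1.     1.57   0.46   0.39]
 [ 40.08  44.5   45.05   1.     0.92  -0.31   0.43]
 [ 40.33  47.    47.92   1.     0.77   0.4    0.4 ]
 [ 40.58  49.5   50.72   1.    -0.26  -0.76   0.44]] [-0.96 -0.87 -1.13 -1.13 -0.72 -0.21  0.28  0.66  1.01  1.1   1.03  0.77  0.38 -0.06 -0.55 -0.92 -1.22]
```

```bash
python3 - <<'E'
from h import *
log=json.load(open("l3.json")); log["d"]=[]; M=33.5
print(path([40,33.],log,-1))
c=33.
for i in range(4):
    a=log["d"][-1][2]
    if abs(a-M)<0.8: break
    c+=1.0*(M-a); path([c],log,np.sign(M-a))
d=np.array(log["d"]); print(d[:,:6].round(2))
robot.hold(.3); a=robot.observe(); print((a["tcp_pos"]-O)@Y2,a["contact_force"],a["tcp_pos"])
grip(0.5); robot.hold(.1); p=a["tcp_pos"]
json.dump(list(p),open("p.json","w"))
robot.servo_line([p[0],p[1],150],feed=120)
snap("wrist","w2.png")
for n in ("slide_base","carriage","handle","lever_pivot","lever_ball"): print(n,find(n,"wrist",1))
print("pred handle",p,"ball",p+45*X2+22*Y2, robot.observe()["t"])
E
```

```text
end
[[40.98 40.   42.29 -1.    2.86  0.72]
 [41.3  33.   35.77 -1.    3.04  0.15]
 [41.55 30.73 34.29 -1.    5.28 -0.41]]
34.19275474686308 [-0.2462692   3.86398465  6.84912116] [ 508.71827788 -115.14671479   66.20578069]
slide_base [(0.64, array([ 5.182e+02, -1.528e+02, -2.000e-01]))]
carriage [(0.92, array([ 527.4, -118.5,   25.1]))]
handle [(0.7, array([454.7, -24.9,   0.5]))]
lever_pivot [(0.69, array([ 550.1, -144. ,   65.7]))]
lever_ball [(0.93, array([ 560.1, -100.9,   90. ]))]
pred handle [ 508.71827788 -115.14671479   66.20578069] ball [ 557.37585905 -103.25386839   66.20578069] 43.6917
```

View pics/w2.png

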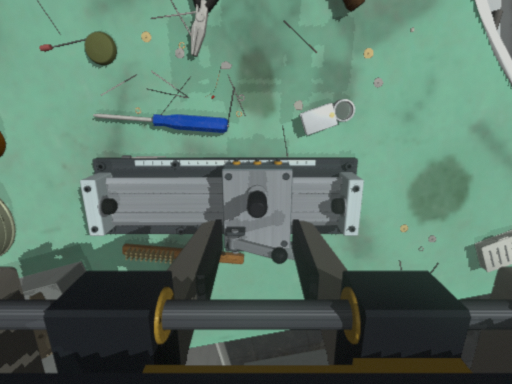

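```bash
python3 - <<'E'
from h import *
b=back("wrist",(279.5,255),93); print("ball px",b)
q=np.array([559.,-102.,0])+1.5*Y2
grip(0.0,30)
robot.servo_line([q[0],q[1],135],feed=120)
robot.servo_line([q[0],q[1],106],feed=80)
f0=robot.observe()["contact_force"]; out=[]
for z in list(np.arange(102,40,-3.)):
    robot.servo_line([q[0],q[1],z],feed=30); o=robot.observe(); f=o["contact_force"]-f0
    out.append([o["t"],z,o["tcp_pos"][2],*f])
    if f[2]>16 or np.hypot(*f[:2])>12: break
np.set_printoptions(suppress=True); print(np.array(out).round(2))
robot.servo_line([q[0],q[1],150],feed=100)
snap("wrist","w3.png"); print(find("lever_ball","wrist",1),find("carriage","wrist",1),robot.observe()["t"])
E
```

```text
ball px [ 558.83659965 -104.77563547   93.        ]
[[ 45.88 102.   102.03  -1.92  -0.28  -0.51]
 [ 46.12  99.    99.29  -0.02   1.61   0.93]
 [ 46.38  96.    96.37   1.     2.53   4.41]
 [ 46.62  93.    93.23   0.04   1.38   3.5 ]
 [ 46.88  90.    90.01  -0.02   1.35   3.76]
 [ 47.12  87.    86.86   0.44   1.1    3.18]
 [ 47.38  84.    83.84   0.3    1.09   2.02]
 [ 47.62  81.    80.79  -0.99   1.46   1.98]
 [ 47.88  78.    77.76  -0.27   0.42   2.05]
 [ 48.12  75.    76.15  -4.28   1.61  12.96]
 [ 48.38  72.    75.07  -7.78   3.55  28.09]]
[(0.85, array([564.8, -96.7,  68.9]))] [(0.7, array([ 528.8, -120.5,   26.7]))] 49.4583
```

View pics/w3.png

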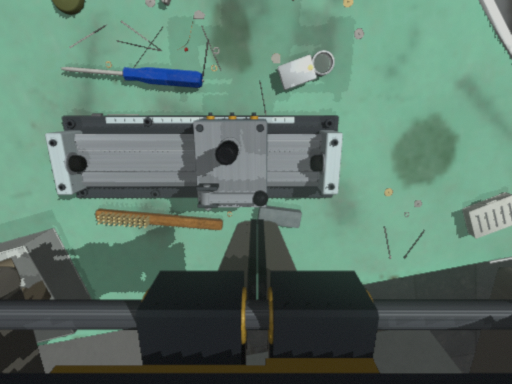

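The picture shows the lever level: its ball is at (260,198) and about 69 mm above the bench. The carriage has not moved and the tools lie where they were, so I am handing in.

```bash
python3 -c "
from h import *
print(robot.job_done())"
```

```text
the job is handed in; nothing more can be done
None
```

I stroked the slide to both stops, brought it to rest about 35 mm left of mid travel where it ran tightest, pressed the clamp lever down to its hard stop there, and handed the job in; no verdict came back.

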